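# Tip caster balls from the spouted jug into the parts tray

### The arm

A 7-joint arm with a two-finger parallel gripper is mounted at the origin on the work surface. World frame = base frame: x ahead of the robot, y to its left, z up, the work surface at z = 0. Lengths are in m, angles in degrees, forces in N, time in s.
With the tool pointing down it reaches from about 0.425 to 0.875 m from the base axis. Payload 9.9 kg.
Tool frame: the origin (TCP) lies midway between the tips of the shut fingers; the grasp point (between the pads) lies 19 mm behind it; z points along the fingers, y is the line along which they close (so a half turn about z gives the same grasp; the last joint's range is limited). The gripper opens to 85 mm and grips with 20 to 120 N. Pads are 22 mm wide; open, the fingers measure 114 mm over their backs; the gripper's body (76 mm by 85 mm) begins 54 mm behind the grasp point. The pads swing forward as they close: fully open they stand 13 mm farther back than shut.
Start: joints at [-78.598, 32.985, 1.427, 82.34, -0.859, 64.687, -3.237], TCP at [0.188, 0.648, 0.231] pointing down, gripper open.
Joint ranges: [-157.87, 157.87], [-19.46, 123.44], [-87.15, 90], [11.01, 140.99], [-62.26, 242.26], [9.8, 113.94], [-161.44, 161.44]. Speed limits (degrees/s): [127.2, 127.2, 172.46, 172.46, 180, 180, 180].

### API

Orientations are given as a 3x3 rotation matrix whose columns are the frame's x, y, z axes.
In Python, from rig import arm gives the robot as it stands.
- The arm moves only by the shell command python3 -m handwheel 'ROWS' [FORCE]. ROWS is JSON, a list of rows, each a list of 7 numbers: the turn, a rotation vector about the tool's x, y, z in rad, then the shift along the tool's x, y, z in cm, then the closure, from 0 (fully open) to 1 (shut). In form: [[wx, wy, wz, x, y, z, jaw], ...]. A call has 1 to 10 rows; each row shifts and turns the commanded pose from where the row before left it, along the tool's axes as they then stand; what a row does not reach is not made up. A row lasts 1/10 s, in which the tool goes at most 50 mm and 8.59 degrees, less where a joint would pass 70% of its speed; a pose out of reach is approached as far as the arm can. A call is refused whole if a number of a shift passes 5 or a number of a turn 0.15, either way. A call with a gripper value outside its range is refused whole. The fingers move at their own pace and stop on an object; FORCE is the grip in N (left out, the last holds). Time passes only in rows, so rows that do not move let the fingers close. It gives the time, the measured TCP pose, the force, the opening and the grip force at its end, in the units of the state.
- arm.get_state(): the state, without advancing time (a new reading comes with each control period).
- arm.snapshot(name): name is "scene" or "top" or "wrist"; returns the picture (420x560x3 uint8, red, green, blue); there is no depth.
- arm.camera_model(name): a dict with "K" (3x3 intrinsics, pixels), "origin" and "rotation" of the camera in the world. Camera axes: x right, y up, looking along -z (the intrinsics and any distortion apply to the point x, -y, -z); pixel columns grow to the right and rows downward; lengths in m; the calibration is good to about 2 mm. A picture is of the moment at which its call begins: read the wrist's pose just before it. camera_model takes no time and is no camera call; for the wrist camera it gives the pose at the moment of the call.
- arm.sign_off(): hands the job in; it is judged then, once.
Trained networks look in the newest picture that a camera, given by its name, has taken for a name from the list of things; names that differ only in an ending like _2 or _b are one class to them, and where a whole thing is asked for, a point or a joint stands for the part that bears it (a point fixed in the world has none). Each returns a list of dicts, best first, with "conf" (0 to 1); they miss things now and then, are a little off and sometimes report something else, mostly with a low value. They report only what shows in the picture. A call takes as long as a camera call. They do not tell look-alikes from the thing itself.
- arm.recognise(label, camera): "point" ([column, row] in pixels, amid what is visible of it).
- arm.outline_of(label, camera): "region" (420x560 bool, what is visible of it) and "point" ([column, row] in pixels, amid what is visible of it).
- arm.place_of(label, camera): "point" ([column, row] in pixels: a listed point, or the origin of a listed thing).
The state is a dict: "clock": time; "joint_positions": joint angles; "qvel": joint speeds; "joint_efforts": joint torques, N m; "ee_pos": TCP position; "ee_rot": TCP orientation; "wrist_force": force on the tool from outside, world axes, zero at the start; "wrist_torque": the same for the moment, N m; "opening": finger opening in m; "grasp_force": force on a finger pad.
Only numpy, scipy, OpenCV 4.12 (cv2) and the standard library are available. Lean on these libraries where they do the work, as an engineer would, in place of code of your own. Each camera call takes 0.05 s, during which the arm holds its last target. There are 200 camera calls.

### The job

Pick up the white spouted jug and, keeping it upright, turn it until its spout faces the rectangular parts tray. Then tilt it over the tray so that both steel caster balls roll out of the spout and stay in the tray, and stand the jug back upright on the bench and let go.

Things in the scene. Friction and masses are not known exactly. Their poses are not given: they have to be found in the camera images.
- jug_grip (a point): middle of the top bar of the D-shaped handle of the loose white plastic jug (about 0.25 kg), 76 mm above the jug's underside. Axes: x to the spout, y to the jug's left, z up when it stands. The handle is flat-sided, 14 mm thick along y; the bar is 20 mm high (top 12 mm above this point) and runs from 22 mm behind this point to the jug's back wall 26 mm ahead. Under it is a finger loop
- jug_center (a point): middle of the same jug's body, half-way up, 42 mm above its underside, same axes; 53 mm ahead of and 34 mm below the grip point. The body is 74 mm wide, 85 mm high, 55 mm long, walls 4 mm, with a flat floor; from the floor's front edge (27 mm ahead) a straight ramp rises at 34 degrees to the spout: the jug empties once tilted spout down beyond about 40 degrees, 50 to 60 is ample
- jug_lip (a point): middle of the pouring edge of the jug's spout, 168 mm ahead of and 14 mm below the grip point along the jug's axes; same axes. The spout is 46 mm wide inside, between side walls that rise 16 mm above this edge
- tray_in (a point): centre of the inner floor, 4 mm above the bench, of the open rectangular grey plastic tray, fixed to the bench: 180 mm along its x, 140 mm along its y, 45 mm high, walls 4 mm. z up. The round grey dish is not the tray; tray and dish stand on either side of the jug, either way round
- ball1_center (a point): first steel ball, 18 mm diameter, 24 g; this point is its centre. It starts loose on the floor of the jug and rolls easily
- ball2_center (a point): second steel ball, 18 mm diameter, 24 g; this point is its centre. It starts loose on the floor of the jug and rolls easily
Mind the look-alikes: they are no part of the job. Of the things that look like the part that bears jug_grip, the smallest one is meant.

How it is judged:
By the outcome, as a careful person would: the job done as asked, in the order asked, and still so for the second after the job is handed in, with the robot touching nothing.
It also fails if it takes over 56 s, if anything falls off the work surface, if the arm or the gripper's body presses on something with over 40 N, if the wrist force passes 120 N, or if a joint passes its speed limit or range.

## Working session

There is one attempt and no reset: what is moved stays moved. The work goes in short steps, Python scripts to look and compute and a shell command to move; the robot and the scene stay as the last step left them, time stands still between calls to the robot, and variables do not carry over. Pictures are saved under pics/ and viewed, at most 10 in all, crops included, and the job is handed in when it is done.

```bash
ls; mkdir -p pics; cat > h.py <<'E'
import numpy as np, cv2
from rig import arm
def ray(cam,p,m=None):
    m=m or arm.camera_model(cam); K=np.array(m["K"]); R=np.array(m["rotation"])
    d=np.linalg.solve(K,[p[0],p[1],1.]); d=R@np.array([d[0],-d[1],-d[2]])
    return np.array(m["origin"]),d/np.linalg.norm(d)
def at_z(cam,p,z):
    o,d=ray(cam,p); return o+d*(z-o[2])/d[2]
def proj(cam,X,m=None):
    m=m or arm.camera_model(cam); c=np.array(m["rotation"]).T@(np.array(X)-m["origin"])
    u=np.array(m["K"])@np.array([c[0],-c[1],-c[2]]); return u[:2]/u[2]
def tri(rays):
    A=0;b=0
    for o,d in rays:
        P=np.eye(3)-np.outer(d,d); A=A+P; b=b+P@o
    return np.linalg.solve(A,b)
E
python3 - <<'E'
from h import *
ims=[]
for c in("scene","top"):
    im=arm.snapshot(c); cv2.imwrite(f"pics/{c}0.png",im[:,:,::-1]); m=arm.camera_model(c); print(c,np.round(m["origin"],3),[k for k in m])
    for l,z in(("jug_grip",.076),("jug_center",.042),("jug_lip",.062),("tray_in",.004),("ball1_center",.013)):
        for r in arm.place_of(l,c)[:4]: print(l,round(r["conf"],2),np.round(r["point"]),np.round(at_z(c,r["point"],z),3))
print(arm.get_state())
E
```

```text
pics
scene [1.135 0.273 0.636] ['K', 'origin', 'rotation']
jug_grip 0.91 [244. 171.] [ 0.419 -0.126  0.076]
jug_grip 0.8 [344. 160.] [0.296 0.054 0.076]
jug_grip 0.7 [279. 206.] [ 0.498 -0.011  0.076]
jug_center 0.79 [247. 169.] [ 0.368 -0.148  0.042]
jug_center 0.64 [283. 239.] [0.545 0.018 0.042]
jug_center 0.57 [376. 189.] [0.323 0.137 0.042]
jug_lip 0.82 [285. 279.] [0.652 0.068 0.062]
jug_lip 0.67 [452. 192.] [0.302 0.285 0.062]
jug_lip 0.58 [251. 128.] [ 0.227 -0.206  0.062]
jug_lip 0.47 [414. 329.] [0.667 0.282 0.062]
tray_in 0.61 [415. 330.] [0.623 0.284 0.004]
tray_in 0.61 [276. 206.] [ 0.418 -0.054  0.004]
ball1_center 0.53 [286. 249.] [0.541 0.022 0.013]
top [0.308 0.004 1.211] ['K', 'origin', 'rotation']
jug_grip 0.91 [257. 295.] [0.338 0.068 0.076]
jug_grip 0.86 [343. 246.] [ 0.443 -0.116  0.076]
jug_grip 0.65 [292. 221.] [ 0.497 -0.005  0.076]
jug_center 0.77 [283. 204.] [0.543 0.015 0.042]
jug_center 0.57 [230. 294.] [0.34  0.129 0.042]
jug_center 0.57 [354. 277.] [ 0.38  -0.143  0.042]
jug_lip 0.88 [155. 298.] [0.33  0.287 0.062]
jug_lip 0.86 [259. 159.] [0.641 0.069 
[... 286 characters left out ...]
3619964]), 'qvel': array([ 0.0303669 , -0.01945776, -0.02995962,  0.00380956, -0.06053884,
        0.04215532, -0.04705456]), 'joint_efforts': array([-1.90454564e-03, -7.65126014e+01,  2.24740215e+00, -2.86199784e+01,
        1.53051701e-02,  2.81053835e-03,  3.95320717e-05]), 'ee_pos': array([0.18834858, 0.64822351, 0.23131399]), 'ee_rot': array([[-9.60283572e-01,  2.79025914e-01, -4.46072577e-06],
       [ 2.79025914e-01,  9.60283570e-01,  6.26921364e-05],
       [ 2.17762924e-05,  5.89575706e-05, -9.99999998e-01]]), 'wrist_force': array([ 0.3366959 , -0.87056505,  0.33841878]), 'wrist_torque': array([0.04624714, 0.02156351, 0.01702953]), 'grasp_force': 0.0, 'opening': 0.08522583297242302}
```

View pics/scene0.png

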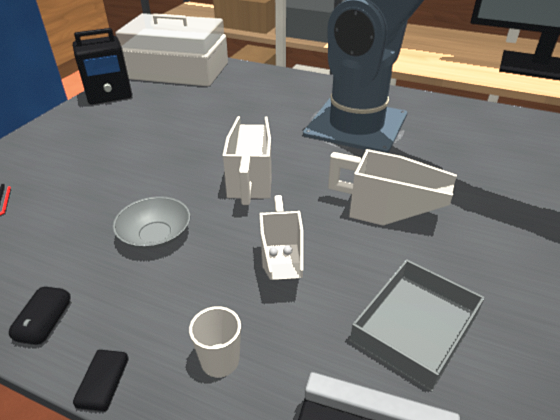

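View pics/top0.png

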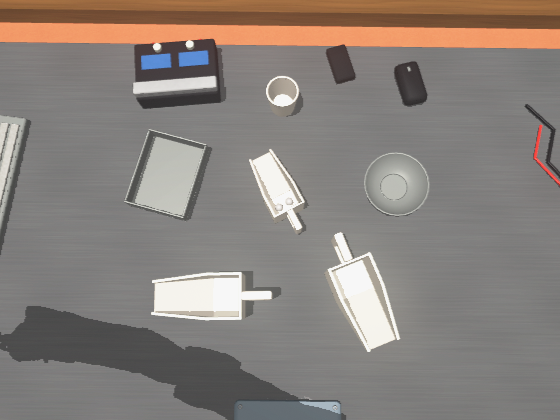

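The scene view shows three jugs. The smallest one, with the balls in it, has its grip at about (279,206), spout at (285,279). The tray is at (415,330) and the dish at (150,225). The top view agrees: small jug's grip at (292,221), lip at (259,159), tray at (170,175).

```bash
cat >> h.py <<'E'
def plan(target,yaw=None):
    s=arm.get_state(); R=np.array(s["ee_rot"]); d=R.T@(np.array(target)-s["ee_pos"])*100
    print("TCP",np.round(s["ee_pos"],4),"shift cm",np.round(d,2),"t",s["clock"],"y-az",np.round(np.degrees(np.arctan2(R[1,1],R[0,1])),2),"j",np.round(s["joint_positions"]))
E
python3 - <<'E'
from h import *
for n,a,b in(("grip",(279,206),(292,221)),("lip",(285,279),(259,159)),("center",(283,239),(283,204)),("tray",(415,330),(172,177))):
    print(n,np.round(tri([ray("scene",a),ray("top",b)]),3))
arm.snapshot("top")
r=arm.outline_of("tray_in","top"); 
print([(x["conf"],x["point"]) for x in r])
for r in arm.recognise("tray_in","top"): print(r)
# tray rim corners (top picture)
C=[at_z("top",p,.045)[:2] for p in((150,131),(208,145),(183,218),(126,203))]; print(np.round(C,3), np.round(np.mean(C,0),3))
E
```

```text
grip [ 0.499 -0.008  0.077]
lip [0.645 0.068 0.053]
center [0.543 0.016 0.038]
tray [ 0.614  0.282 -0.007]
[(0.7, [164.8, 173.5])]
{'point': [167.3, 175.9], 'conf': 0.86}
[[0.71  0.324]
 [0.678 0.189]
 [0.507 0.238]
 [0.54  0.368]] [0.609 0.279]
```

```bash
R='[0,0,0.149,0,0,0,0]'; python3 -m handwheel '[[0,0,0.149,0,0,0,0],[0,0,0.149,0,0,0,0],[0,0,0.149,0,0,0,0],[0,0,0.149,0,0,0,0],[0,0,0.149,0,0,0,0],[0,0,0.149,0,0,0,0],[0,0,0.149,0,0,0,0],[0,0,0.149,0,0,0,0]]' 80
python3 - <<'E'
from h import *
plan([.45,.35,.231])
E
```

```text
clock: 1.55
ee_pos: [0.1883, 0.6482, 0.2313]
ee_rot: [[-0.09, 0.996, -0.0], [0.996, 0.09, 0.0], [0.0, -0.0, -1.0]]
wrist_force: [-0.3, -0.0, 0.4]
opening: 0.0855
grasp_force: 0.0
TCP [0.1883 0.6482 0.2313] shift cm [-3.205e+01  2.339e+01  3.000e-02] t 1.55 y-az 5.16 j [-89.  34.  20.  83. -12.  65. -62.]
```

```bash
python3 -m handwheel '[[0,0,0,-4,2.9,0,0],[0,0,0,-4,2.9,0,0],[0,0,0,-4,2.9,0,0],[0,0,0,-4,2.9,0,0],[0,0,0,-4,2.9,0,0],[0,0,0,-4,2.9,0,0],[0,0,0,-4,2.9,0,0],[0,0,0,-4,2.9,0,0],[0,0,0.149,0,0,0,0],[0,0,0.149,0,0,0,0]]'
python3 -m handwheel '[[0,0,0.149,0,0,0,0],[0,0,0.149,0,0,0,0],[0,0,0.149,0,0,0,0],[0,0,0.149,0,0,0,0],[0,0,0.149,0,0,0,0],[0,0,0.149,0,0,0,0]]'
python3 - <<'E'
from h import *
plan([.499,-.008,.2])
E
```

```text
clock: 2.55
ee_pos: [0.4517, 0.3497, 0.2317]
ee_rot: [[0.211, 0.978, 0.001], [0.978, -0.211, 0.0], [0.001, 0.0, -1.0]]
wrist_force: [-0.4, 0.6, -0.0]
opening: 0.0857
grasp_force: 0.0
clock: 3.15
ee_pos: [0.4499, 0.3521, 0.2315]
ee_rot: [[0.892, 0.452, 0.0], [0.452, -0.892, 0.0], [0.0, -0.0, -1.0]]
wrist_force: [0.1, -0.2, 0.4]
opening: 0.0858
grasp_force: 0.0
TCP [0.4499 0.3521 0.2315] shift cm [-11.9   34.34   3.13] t 3.15 y-az -63.13 j [-69.  29.  41.  99. -22.  60. -83.]
```

```bash
python3 -m handwheel '[[0,0,0,-1.5,4.3,0.4,0],[0,0,0,-1.5,4.3,0.4,0],[0,0,0,-1.5,4.3,0.4,0],[0,0,0,-1.5,4.3,0.4,0],[0,0,0,-1.5,4.3,0.4,0],[0,0,0,-1.5,4.3,0.4,0],[0,0,0,-1.5,4.3,0.4,0],[0,0,0,-1.4,4.2,0.3,0],[0,0,0,0,0,0,0],[0,0,0,0,0,0,0]]'
python3 - <<'E'
from h import *
plan([.499,-.008,.057])
im=arm.snapshot("wrist"); cv2.imwrite("pics/w1.png",im[:,:,::-1])
for l,z in(("jug_grip",.076),("jug_center",.042),("jug_lip",.062),("ball1_center",.013)):
    for r in arm.place_of(l,"wrist")[:3]: print(l,round(r["conf"],2),np.round(r["point"]),np.round(at_z("wrist",r["point"],z),4))
E
```

```text
clock: 4.15
ee_pos: [0.501, -0.0087, 0.2004]
ee_rot: [[0.891, 0.454, 0.0], [0.454, -0.891, 0.0], [0.0, -0.0, -1.0]]
wrist_force: [-0.1, 0.7, -0.5]
opening: 0.0855
grasp_force: 0.0
TCP [ 0.501  -0.0087  0.2004] shift cm [-0.15 -0.15 14.34] t 4.15 y-az -62.97 j [-32.  25.  40. 112. -20.  51. -44.]
jug_grip 0.89 [358. 322.] [ 0.4288 -0.1179  0.076 ]
jug_grip 0.82 [120. 335.] [0.3165 0.07   0.076 ]
jug_grip 0.63 [286. 205.] [ 0.4978 -0.0092  0.076 ]
jug_center 0.88 [ 72. 275.] [0.329  0.1395 0.042 ]
jug_center 0.83 [286. 134.] [0.5454 0.0165 0.042 ]
jug_lip 0.51 [272. 131.] [0.544  0.0284 0.062 ]
ball1_center 0.75 [271. 131.] [0.5392 0.0285 0.013 ]
```

View pics/w1.png

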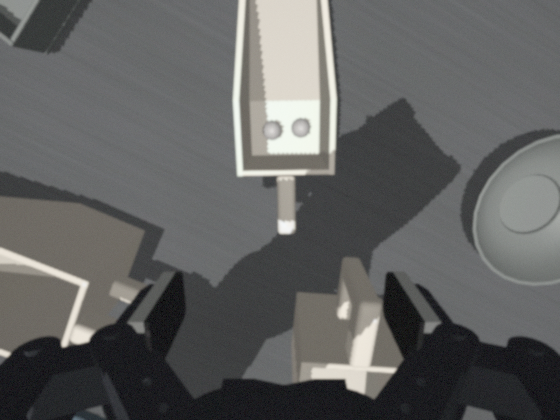

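The wrist view shows the small jug's handle bar along column 286, rows 178 to 232, lined up with the tool axes. Both balls are on the jug floor at about (272,130) and (300,127).

```bash
python3 -m handwheel '[[0,0,0,-0.3,-0.1,3,0],[0,0,0,0,0,3,0],[0,0,0,0,0,3,0],[0,0,0,0,0,3,0],[0,0,0,0,0,1.5,0],[0,0,0,0,0,0.8,0],[0,0,0,0,0,0,0]]'
python3 -m handwheel '[[0,0,0,0,0,0,0.5],[0,0,0,0,0,0,0.7],[0,0,0,0,0,0,1],[0,0,0,0,0,0,1],[0,0,0,0,0,0,1],[0,0,0,0,0,0,1],[0,0,0,0,0,0,1],[0,0,0,0,0,0,1],[0,0,0,0,0,0,1],[0,0,0,0,0,0,1]]' 90
python3 -m handwheel '[[0,0,0,0,0,0,1],[0,0,0,0,0,0,1],[0,0,0,0,0,0,1],[0,0,0,0,0,0,1]]'
```

```text
clock: 5.1
ee_pos: [0.4975, -0.0074, 0.0567]
ee_rot: [[0.889, 0.458, -0.001], [0.458, -0.889, -0.0], [-0.001, -0.001, -1.0]]
wrist_force: [-0.7, -0.9, 0.5]
opening: 0.0854
grasp_force: 0.0
clock: 6.1
ee_pos: [0.4983, -0.0081, 0.0578]
ee_rot: [[0.889, 0.457, 0.001], [0.457, -0.889, 0.0], [0.001, 0.0, -1.0]]
wrist_force: [0.2, -0.4, 6.1]
opening: 0.0126
grasp_force: 88.5
clock: 6.5
ee_pos: [0.4983, -0.008, 0.0578]
ee_rot: [[0.889, 0.457, 0.001], [0.457, -0.889, 0.0], [0.001, 0.0, -1.0]]
wrist_force: [-0.2, 0.4, 5.9]
opening: 0.0124
grasp_force: 88.4
```

```bash
python3 -m handwheel '[[0,0,0,0,0,-0.3,1],[0,0,0,0,0,-0.7,1],[0,0,0,0,0,-1.2,1],[0,0,0,0,0,-1.8,1],[0,0,0,0,0,-2,1],[0,0,0,0,0,-2,1],[0,0,0,0,0,-2,1],[0,0,0,0,0,-2,1],[0,0,0,0,0,-1.5,1],[0,0,0,0,0,-1,1]]'
python3 -m handwheel '[[0,0,0,0,0,-1,1],[0,0,0,0,0,-1,1],[0,0,0,0,0,-0.5,1],[0,0,0,0,0,0,1]]'
python3 - <<'E'
from h import *
plan([.5,.12,.22])
im=arm.snapshot("scene"); cv2.imwrite("pics/s2.png",im[:,:,::-1])
E
```

```text
clock: 7.5
ee_pos: [0.4978, -0.0082, 0.204]
ee_rot: [[0.89, 0.457, 0.001], [0.457, -0.89, 0.0], [0.001, 0.0, -1.0]]
wrist_force: [0.7, -0.1, -4.1]
opening: 0.0127
grasp_force: 87.5
clock: 7.9
ee_pos: [0.498, -0.0081, 0.2278]
ee_rot: [[0.889, 0.457, 0.001], [0.457, -0.889, 0.0], [0.001, 0.0, -1.0]]
wrist_force: [0.2, 0.2, -3.0]
opening: 0.0124
grasp_force: 87.5
TCP [ 0.498  -0.0081  0.2278] shift cm [  6.03 -11.3    0.78] t 7.9 y-az -62.79 j [-34.  23.  42. 110. -19.  54. -46.]
```

View pics/s2.png

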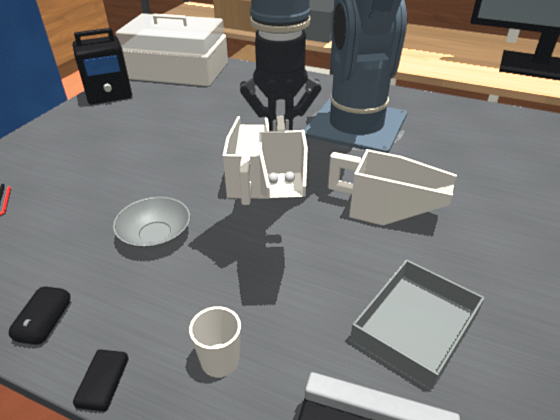

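Jug lifted, upright and level, with both balls inside at about (272,178) and (290,177). Next I turn the spout toward the tray while it's upright.

```bash
python3 -m handwheel '[[0,0,-0.05,0,0,0,1],[0,0,-0.1,0,0,0,1],[0,0,-0.1,0,0,0,1],[0,0,-0.1,0,0,0,1],[0,0,-0.1,0,0,0,1],[0,0,-0.1,0,0,0,1],[0,0,-0.1,0,0,0,1],[0,0,-0.1,0,0,0,1],[0,0,-0.08,0,0,0,1],[0,0,-0.02,0,0,0,1]]'
python3 - <<'E'
from h import *
plan([.565,.098,.228])
E
```

```text
clock: 8.95
ee_pos: [0.4975, -0.0082, 0.2267]
ee_rot: [[0.242, 0.97, -0.001], [0.97, -0.242, -0.0], [-0.0, -0.001, -1.0]]
wrist_force: [0.4, -0.1, -3.6]
opening: 0.0127
grasp_force: 87.5
TCP [ 0.4975 -0.0082  0.2267] shift cm [11.93  3.98 -0.13] t 8.95 y-az -14.0 j [-25.  20.  28. 110. -12.  53.  -5.]
```

```bash
python3 -m handwheel '[[0,0,0,0.6,0.2,0,1],[0,0,0,1.2,0.4,0,1],[0,0,0,1.6,0.5,0,1],[0,0,0,1.8,0.6,0,1],[0,0,0,1.8,0.6,0,1],[0,0,0,1.8,0.6,0,1],[0,0,0,1.6,0.6,0,1],[0,0,0,1,0.4,0,1],[0,0,0,0.5,0.1,0,1],[0,0,0,0,0,0,1]]'
cat >> h.py <<'E'
u=np.array([.242,.970,0]); zh=np.array([0,0,1.])
def lipnow():
    s=arm.get_state(); R=np.array(s["ee_rot"]); g=s["ee_pos"]-.019*R[:,2]
    th=np.degrees(np.arctan2(-R[2,0],np.hypot(R[0,0],R[1,0]))); az=np.degrees(np.arctan2(R[1,0],R[0,0]))
    print("tilt",th.round(2),"az",az.round(2),"lip",np.round(g+.168*R[:,0]+.014*R[:,2],4),"R",np.round(R,3).tolist()); return s,R,th
def tilt(lip,th1,n):
    s,R,th0=lipnow(); p=np.array(s["ee_pos"]); 
    def pose(t,L):
        c,si=np.cos(t),np.sin(t); x=c*u-si*zh; z=-c*zh-si*u
        return np.c_[x,np.cross(z,x),z], L-.168*x-.014*z+.019*z
    g=s["ee_pos"]-.019*R[:,2]; L0=g+.168*R[:,0]+.014*R[:,2]
    T=[pose(np.radians(th0+(th1-th0)*i/n),L0+(np.array(lip)-L0)*i/n) for i in range(n+1)]
    for (Ra,pa),(Rb,pb) in zip(T,T[1:]):
        w=cv2.Rodrigues(Ra.T@Rb)[0].ravel(); print(np.round(w,3),np.round(Ra.T@(pb-pa)*100,2), "pre /post", np.round(Rb.T@(pb-pa)*100,2))
    print("end TCP",np.round(T[-1][1],3))
E
python3 - <<'E'
from h import *
tilt([.606,.261,.12],25,10)
E
```

```text
clock: 9.95
ee_pos: [0.5656, 0.098, 0.2271]
ee_rot: [[0.243, 0.97, -0.0], [0.97, -0.243, -0.0], [-0.0, -0.0, -1.0]]
wrist_force: [-1.1, 0.3, -3.0]
opening: 0.0126
grasp_force: 87.5
tilt 0.02 az 75.93 lip [0.6065 0.261  0.232 ] R [[0.243, 0.97, -0.0], [0.97, -0.243, -0.0], [-0.0, -0.0, -1.0]]
[ 0.    -0.044  0.   ] [-0.01 -0.    0.39] pre /post [ 0.01 -0.    0.39]
[ 0.    -0.044  0.   ] [ 0.04 -0.    0.39] pre /post [ 0.06 -0.    0.38]
[-0.    -0.044  0.   ] [ 0.09 -0.    0.38] pre /post [ 0.11 -0.    0.38]
[-0.    -0.044  0.   ] [ 0.14 -0.    0.38] pre /post [ 0.16 -0.    0.37]
[ 0.    -0.044 -0.   ] [ 0.19 -0.    0.37] pre /post [ 0.2  -0.    0.36]
[ 0.    -0.044  0.   ] [ 0.24 -0.    0.36] pre /post [ 0.25 -0.    0.35]
[-0.    -0.044 -0.   ] [ 0.28 -0.    0.35] pre /post [ 0.3  -0.    0.34]
[ 0.    -0.044 -0.   ] [ 0.33 -0.    0.34] pre /post [ 0.34 -0.    0.32]
[-0.    -0.044  0.   ] [ 0.38 -0.    0.32] pre /post [ 0.39 -0.    0.3 ]
[ 0.    -0.044  0.   ] [ 0.42 -0.    0.3 ] pre /post [ 0.43 -0.    0.28]
end TCP [0.569 0.111 0.186]
```

```bash
python3 -m handwheel '[[0,-0.044,0,0,0,0.4,1],[0,-0.044,0,0,0,0.4,1],[0,-0.044,0,0.1,0,0.4,1],[0,-0.044,0,0.1,0,0.4,1],[0,-0.044,0,0.2,0,0.4,1],[0,-0.044,0,0.2,0,0.4,1],[0,-0.044,0,0.3,0,0.3,1],[0,-0.044,0,0.3,0,0.3,1],[0,-0.044,0,0.4,0,0.3,1],[0,-0.044,0,0.4,0,0.3,1]]'
python3 - <<'E'
from h import *
s,_,_=lipnow();print(np.round(s["joint_positions"]))
tilt([.606,.261,.06],36,10)
E
```

```text
clock: 10.95
ee_pos: [0.5687, 0.1103, 0.1861]
ee_rot: [[0.22, 0.97, -0.104], [0.876, -0.243, -0.416], [-0.429, 0.0, -0.903]]
wrist_force: [0.7, -0.5, -2.5]
opening: 0.0127
grasp_force: 87.6
tilt 25.41 az 75.92 lip [0.6062 0.2596 0.1186] R [[0.22, 0.97, -0.104], [0.876, -0.243, -0.416], [-0.429, 0.0, -0.903]]
[-47.  40.  34.  91.   0.  67. -31.]
tilt 25.41 az 75.92 lip [0.6062 0.2596 0.1186] R [[0.22, 0.97, -0.104], [0.876, -0.243, -0.416], [-0.429, 0.0, -0.903]]
[ 0.    -0.018 -0.   ] [ 0.26 -0.01  0.21] pre /post [ 0.26 -0.01  0.21]
[-0.    -0.018 -0.   ] [ 0.27 -0.01  0.21] pre /post [ 0.27 -0.01  0.2 ]
[ 0.    -0.018 -0.   ] [ 0.28 -0.01  0.2 ] pre /post [ 0.28 -0.01  0.2 ]
[ 0.    -0.018  0.   ] [ 0.29 -0.01  0.2 ] pre /post [ 0.29 -0.01  0.19]
[-0.    -0.018  0.   ] [ 0.29 -0.01  0.19] pre /post [ 0.3  -0.01  0.19]
[-0.    -0.018  0.   ] [ 0.3  -0.01  0.19] pre /post [ 0.31 -0.01  0.18]
[ 0.    -0.018 -0.   ] [ 0.31 -0.01  0.18] pre /post [ 0.32 -0.01  0.17]
[ 0.    -0.018  0.   ] [ 0.32 -0.01  0.17] pre /post [ 0.33 -0.01  0.17]
[ 0.    -0.018 -0.   ] [ 0.33 -0.01  0.17] pre /post [ 0.33 -0.01  0.16]
[-0.    -0.018  0.   ] [ 0.34 -0.01  0.16] pre /post [ 0.34 -0.01  0.16]
end TCP [0.572 0.126 0.155]
```

```bash
python3 -m handwheel '[[0,-0.018,0,0.3,0,0.2,1],[0,-0.018,0,0.3,0,0.1,1],[0,-0.018,0,0.3,0,0.2,1],[0,-0.018,0,0.3,0,0.1,1],[0,-0.018,0,0.3,0,0.2,1],[0,-0.018,0,0.3,0,0.1,1],[0,-0.018,0,0.3,0,0.2,1],[0,-0.018,0,0.3,0,0.1,1],[0,-0.018,0,0.3,0,0.2,1],[0,-0.018,0,0.3,0,0.1,1]]'
python3 - <<'E'
from h import *
im=arm.snapshot("scene"); cv2.imwrite("pics/s3.png",im[:,:,::-1])
tilt([.606,.261,.05],55,20)
E
```

```text
clock: 11.95
ee_pos: [0.5732, 0.128, 0.1583]
ee_rot: [[0.198, 0.97, -0.142], [0.789, -0.244, -0.565], [-0.582, -0.0, -0.813]]
wrist_force: [-0.6, -0.0, -2.5]
opening: 0.0126
grasp_force: 87.6
tilt 35.67 az 76.04 lip [0.6066 0.2643 0.0634] R [[0.196, 0.97, -0.142], [0.788, -0.242, -0.566], [-0.583, -0.001, -0.812]]
[-0.    -0.017 -0.   ] [ 0.02  0.   -0.22] pre /post [ 0.02  0.   -0.22]
[ 0.    -0.017 -0.   ] [ 0.02  0.   -0.22] pre /post [ 0.02  0.   -0.22]
[ 0.    -0.017 -0.   ] [ 0.02  0.   -0.22] pre /post [ 0.02  0.   -0.22]
[-0.    -0.017  0.   ] [ 0.02  0.   -0.22] pre /post [ 0.02  0.   -0.22]
[-0.    -0.017  0.   ] [ 0.02  0.   -0.22] pre /post [ 0.02  0.   -0.22]
[-0.    -0.017  0.   ] [ 0.02  0.   -0.22] pre /post [ 0.02  0.   -0.22]
[-0.    -0.017 -0.   ] [ 0.03  0.   -0.22] pre /post [ 0.02  0.   -0.22]
[ 0.    -0.017  0.   ] [ 0.03  0.   -0.22] pre /post [ 0.02  0.   -0.22]
[-0.    -0.017 -0.   ] [ 0.03  0.   -0.22] pre /post [ 0.02  0.   -0.22]
[-0.    -0.017 -0.   ] [ 0.03  0.   -0.22] pre /post [ 0.03  0.   -0.22]
[ 0.    -0.017  0.   ] [ 0.03  0.   -0.22] pre /post [ 0.03  0.   -0.22]
[ 0.    -0.017 -0.   ] [ 0.03  0.   -0.22] pre /post [ 0.03  0.   -0.23]
[-0.    -0.017  0.   ] [ 0.03  0.   -0.23] pre /post [ 0.03  0.   -0.23]
[-0.    -0.017 -0.   ] [ 0.03  0.   -0.23] pre /post [ 0.03  0.   -0.23]
[-0.    -0.017  0.   ] [ 0.03  0.   -0.23] pre /post [ 0.03  0.   -0.23]
[ 0.    -0.017 -0.   ] [ 0.03  0.   -0.23] pre /post [ 0.03  0.   -0.23]
[-0.    -0.017 -0.   ] [ 0.04  0.   -0.23] pre /post [ 0.03  0.   -0.23]
[ 0.    -0.017  0.   ] [ 0.04  0.   -0.23] pre /post [ 0.03  0.   -0.23]
[ 0.    -0.017 -0.   ] [ 0.04  0.   -0.23] pre /post [ 0.03  0.   -0.23]
[-0.    -0.017 -0.   ] [ 0.04  0.   -0.23] pre /post [ 0.03  0.   -0.23]
end TCP [0.582 0.164 0.185]
```

View pics/s3.png

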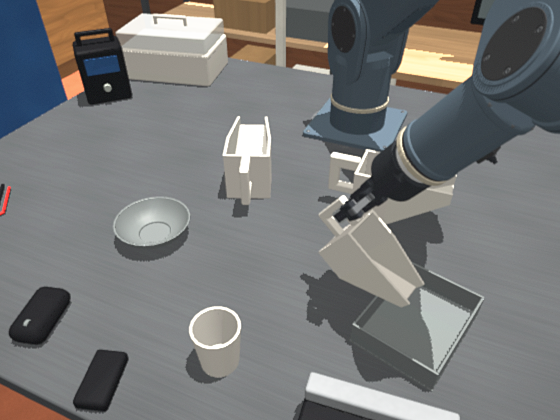

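The spout lip is over the tray interior at about (412,300) and clear of the near wall. The jug is held firmly, so I'll tilt on slowly.

```bash
python3 -m handwheel '[[0,-0.015,0,0,0,-0.2,1],[0,-0.015,0,0,0,-0.2,1],[0,-0.015,0,0,0,-0.2,1],[0,-0.015,0,0,0,-0.2,1],[0,-0.015,0,0,0,-0.2,1],[0,-0.015,0,0,0,-0.2,1],[0,-0.015,0,0,0,-0.2,1],[0,-0.015,0,0,0,-0.2,1],[0,-0.015,0,0,0,-0.2,1],[0,-0.015,0,0,0,-0.2,1]]'
python3 -m handwheel '[[0,-0.02,0,0,0,-0.3,1],[0,-0.02,0,0,0,-0.3,1],[0,-0.02,0,0,0,-0.3,1],[0,-0.02,0,0,0,-0.3,1],[0,-0.02,0,0,0,-0.3,1],[0,-0.02,0,0,0,-0.3,1],[0,-0.02,0,0,0,-0.2,1],[0,-0.02,0,0,0,-0.2,1],[0,-0.02,0,0,0,-0.2,1],[0,0,0,0,0,0,1]]'
python3 -m handwheel '[[0,0,0,0,0,0,1],[0,0,0,0,0,0,1],[0,0,0,0,0,0,1],[0,0,0,0,0,0,1],[0,0,0,0,0,0,1]]'
python3 - <<'E'
from h import *
a=arm.snapshot("scene")
for r in arm.place_of("ball1_center","scene"): print(r, at_z("scene",r["point"],.013))
b=arm.snapshot("top")
for r in arm.place_of("ball1_center","top"): print(r, at_z("top",r["point"],.013))
o=np.hstack([cv2.resize(a[230:400,300:500],None,fx=2,fy=2),cv2.resize(b[105:275,90:290],None,fx=2,fy=2)])
cv2.imwrite("pics/b4.png",o[:,:,::-1])
s,_,_=lipnow();print(np.round(s["joint_positions"]))
E
```

```text
clock: 13.0
ee_pos: [0.5763, 0.1403, 0.1742]
ee_rot: [[0.175, 0.97, -0.17], [0.695, -0.244, -0.676], [-0.697, -0.0, -0.717]]
wrist_force: [-0.8, -0.5, -3.3]
opening: 0.0127
grasp_force: 87.6
clock: 14.0
ee_pos: [0.5805, 0.1581, 0.1893]
ee_rot: [[0.14, 0.97, -0.198], [0.563, -0.243, -0.79], [-0.814, -0.001, -0.581]]
wrist_force: [0.5, -0.5, -3.2]
opening: 0.0129
grasp_force: 87.8
clock: 14.5
ee_pos: [0.5806, 0.1574, 0.1902]
ee_rot: [[0.142, 0.97, -0.198], [0.564, -0.244, -0.789], [-0.813, 0.0, -0.582]]
wrist_force: [0.3, 0.2, -2.9]
opening: 0.0128
grasp_force: 87.8
{'point': [433.0, 313.0], 'conf': 0.54} [0.58308953 0.30498861 0.013     ]
tilt 54.43 az 75.91 lip [0.6054 0.2562 0.0563] R [[0.142, 0.97, -0.198], [0.564, -0.244, -0.789], [-0.813, -0.0, -0.582]]
[-55.  59.  39.  73.   9.  91. -38.]
```

View pics/b4.png

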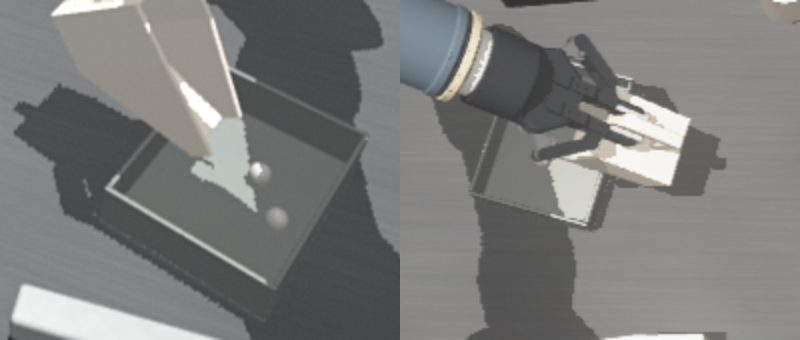

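The left half of the crop shows both balls lying in the tray, at (260,170) and (277,217). I'll stand the jug upright again.

```bash
python3 - <<'E'
from h import *
tilt([.601,.24,.22],0,14)
E
```

```text
tilt 54.43 az 75.91 lip [0.6054 0.2562 0.0563] R [[0.142, 0.97, -0.198], [0.564, -0.244, -0.789], [-0.813, -0.0, -0.582]]
[-0.     0.068 -0.   ] [-0.95 -0.    0.56] pre /post [-0.98 -0.    0.49]
[-0.     0.068  0.   ] [-0.91 -0.    0.49] pre /post [-0.94 -0.    0.42]
[0.    0.068 0.   ] [-0.86 -0.    0.42] pre /post [-0.89 -0.    0.36]
[ 0.     0.068 -0.   ] [-0.81 -0.    0.36] pre /post [-0.83 -0.    0.31]
[-0.     0.068 -0.   ] [-0.75 -0.    0.3 ] pre /post [-0.77 -0.    0.25]
[0.    0.068 0.   ] [-0.7  -0.    0.25] pre /post [-0.71 -0.    0.2 ]
[0.    0.068 0.   ] [-0.63 -0.    0.2 ] pre /post [-0.65 -0.    0.16]
[ 0.     0.068 -0.   ] [-0.57 -0.    0.15] pre /post [-0.58 -0.    0.11]
[0.    0.068 0.   ] [-0.5  -0.    0.11] pre /post [-0.51 -0.    0.08]
[-0.     0.068 -0.   ] [-0.43 -0.    0.08] pre /post [-0.43 -0.    0.05]
[0.    0.068 0.   ] [-0.36 -0.    0.04] pre /post [-0.36 -0.    0.02]
[ 0.     0.068 -0.   ] [-0.28 -0.    0.02] pre /post [-0.28 -0.   -0.  ]
[-0.     0.068 -0.   ] [-0.2 -0.  -0. ] pre /post [-0.2  -0.   -0.02]
[-0.     0.068  0.   ] [-0.13 -0.   -0.02] pre /post [-0.12 -0.   -0.03]
end TCP [0.56  0.077 0.215]
```

```bash
python3 -m handwheel '[[0,0.068,0,-1,0,0.5,1],[0,0.068,0,-0.9,0,0.5,1],[0,0.068,0,-0.9,0,0.4,1],[0,0.068,0,-0.8,0,0.3,1],[0,0.068,0,-0.8,0,0.3,1],[0,0.068,0,-0.7,0,0.2,1],[0,0.068,0,-0.6,0,0.2,1],[0,0.068,0,-0.6,0,0.1,1],[0,0.068,0,-0.5,0,0.1,1],[0,0.068,0,-0.4,0,0.1,1]]'
python3 -m handwheel '[[0,0.068,0,-0.4,0,0,1],[0,0.068,0,-0.3,0,0,1],[0,0.068,0,-0.2,0,0,1],[0,0.068,0,-0.1,0,0,1],[0,0,0,0,0,0,1]]'
python3 - <<'E'
from h import *
lipnow();plan([.51,.0,.058])
E
```

```text
clock: 15.7
ee_pos: [0.5627, 0.0864, 0.2163]
ee_rot: [[0.235, 0.97, -0.064], [0.935, -0.244, -0.257], [-0.265, 0.001, -0.964]]
wrist_force: [-0.7, -0.3, -2.4]
opening: 0.0128
grasp_force: 87.8
clock: 16.2
ee_pos: [0.56, 0.0742, 0.2186]
ee_rot: [[0.248, 0.969, 0.001], [0.969, -0.248, 0.002], [0.002, 0.001, -1.0]]
wrist_force: [-1.0, -1.0, -3.5]
opening: 0.0128
grasp_force: 87.8
tilt -0.12 az 75.62 lip [0.6017 0.2369 0.2239] R [[0.248, 0.969, 0.001], [0.969, -0.248, 0.002], [0.002, 0.001, -1.0]]
TCP [0.56   0.0742 0.2186] shift cm [-8.46 -3.01 16.04] t 16.2 y-az -14.38 j [-30.  26.  27. 101. -14.  56. -12.]
```

```bash
python3 -m handwheel '[[0,0,0,-1,-0.3,0,1],[0,0,0,-1.9,-0.7,0,1],[0,0,0,-1.9,-0.7,0,1],[0,0,0,-1.9,-0.7,1,1],[0,0,0,-1.2,-0.4,2,1],[0,0,0,-0.6,-0.2,2,1],[0,0,0,0,0,2,1],[0,0,0,0,0,2,1],[0,0,0,0,0,2,1],[0,0,0,0,0,2,1]]'
python3 -m handwheel '[[0,0,0,0,0,1,1],[0,0,0,0,0,0.7,1],[0,0,0,0,0,0.4,1],[0,0,0,0,0,0,1],[0,0,0,0,0,0,1]]'
python3 - <<'E'
from h import *
lipnow();plan([.51,.0,.058])
im=arm.snapshot("scene"); cv2.imwrite("pics/s5.png",im[:,:,::-1])
E
```

```text
clock: 17.2
ee_pos: [0.5106, 0.0034, 0.0865]
ee_rot: [[0.241, 0.971, -0.001], [0.971, -0.241, 0.001], [0.0, -0.001, -1.0]]
wrist_force: [0.4, 0.3, -1.9]
opening: 0.013
grasp_force: 87.8
clock: 17.7
ee_pos: [0.5112, 0.0028, 0.0671]
ee_rot: [[0.244, 0.97, 0.001], [0.97, -0.244, 0.002], [0.002, 0.001, -1.0]]
wrist_force: [0.2, -0.5, -3.0]
opening: 0.0127
grasp_force: 87.6
tilt -0.13 az 75.91 lip [0.5521 0.1658 0.0725] R [[0.244, 0.97, 0.001], [0.97, -0.244, 0.002], [0.002, 0.001, -1.0]]
TCP [0.5112 0.0028 0.0671] shift cm [-0.31 -0.05  0.91] t 17.7 y-az -14.09 j [-19.  34.  20. 118. -21.  32.   2.]
```

View pics/s5.png

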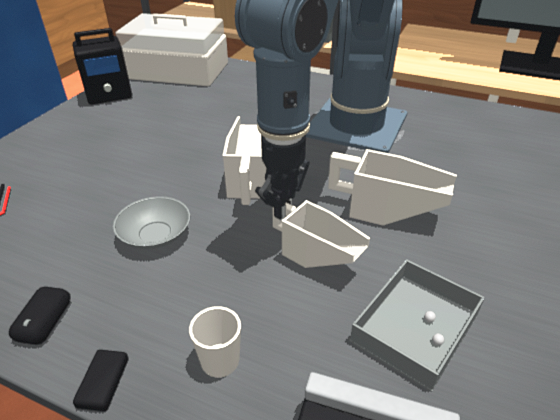

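Both balls are in the tray at (430,317) and (438,339). The jug is empty and upright, about 9 mm above the bench, so I'll lower it gently.

```bash
python3 -m handwheel '[[0,0,0,0,0,0.3,1],[0,0,0,0,0,0.3,1],[0,0,0,0,0,0.2,1],[0,0,0,0,0,0,1],[0,0,0,0,0,0,1]]'
python3 -m handwheel '[[0,0,0,0,0,0.1,1],[0,0,0,0,0,0,1],[0,0,0,0,0,0,1]]'
```

```text
clock: 18.25
ee_pos: [0.5108, 0.0028, 0.0585]
ee_rot: [[0.244, 0.97, 0.0], [0.97, -0.244, 0.002], [0.002, -0.0, -1.0]]
wrist_force: [-0.2, -0.1, -2.3]
opening: 0.0125
grasp_force: 87.7
clock: 18.55
ee_pos: [0.511, 0.0027, 0.0578]
ee_rot: [[0.244, 0.97, 0.001], [0.97, -0.244, 0.002], [0.002, 0.0, -1.0]]
wrist_force: [0.2, -1.5, 2.4]
opening: 0.0126
grasp_force: 88.3
```

```bash
python3 -m handwheel '[[0,0,0,0,0,0,0.8],[0,0,0,0,0,0,0.7],[0,0,0,0,0,0,0.5],[0,0,0,0,0,0,0.3],[0,0,0,0,0,0,0],[0,0,0,0,0,0,0],[0,0,0,0,0,0,0],[0,0,0,0,0,0,0]]' 20
python3 -m handwheel '[[0,0,0,0,0,-1,0],[0,0,0,0,0,-2,0],[0,0,0,0,0,-3,0],[0,0,0,0,0,-3,0],[0,0,0,0,0,-3,0],[0,0,0,0,0,-3,0],[0,0,0,0,0,-2,0],[0,0,0,0,0,0,0],[0,0,0,0,0,0,0]]'
python3 - <<'E'
from h import *
im=arm.snapshot("scene"); cv2.imwrite("pics/s6.png",im[:,:,::-1])
E
```

```text
clock: 19.35
ee_pos: [0.5109, 0.0029, 0.0576]
ee_rot: [[0.244, 0.97, 0.001], [0.97, -0.244, 0.002], [0.002, 0.0, -1.0]]
wrist_force: [0.5, -0.4, 0.0]
opening: 0.0856
grasp_force: 0.0
clock: 20.25
ee_pos: [0.5107, 0.0026, 0.2281]
ee_rot: [[0.243, 0.97, 0.001], [0.97, -0.243, 0.002], [0.003, 0.001, -1.0]]
wrist_force: [0.4, 0.1, 0.3]
opening: 0.0853
grasp_force: 0.0
```

View pics/s6.png

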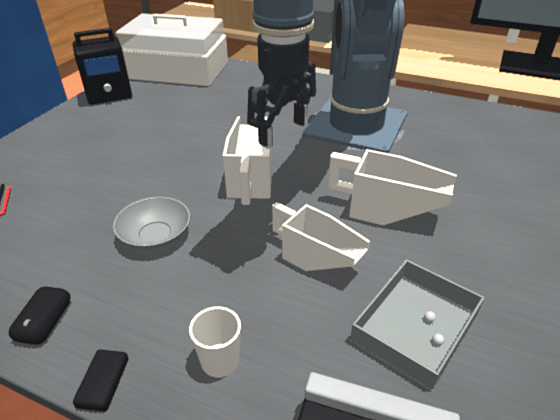

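The jug stands upright on the bench at about (320,240), spout toward the tray. Both balls rest in the tray and the gripper is clear.

```bash
python3 -c "
from rig import arm
print(arm.sign_off())"
```

```text
the job is handed in; nothing more can be done
None
```

The job is handed in: both balls are in the tray, and the jug stands upright on the bench with its spout facing the tray, released, after about 20 s of the 56 s allowed.

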